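Put away two microscope objectives by length

ROBOT

A 7-joint arm with a two-finger parallel gripper is mounted at the origin on the work surface. World frame = base frame: x ahead of the robot, y to its left, z up, the work surface at z = 0. Lengths are in m, angles in rad, forces in N, time in s.
With the tool pointing down it reaches from about 0.375 to 0.925 m from the base axis. Payload 3.1 kg.
Tool frame: the origin (TCP) lies between the finger pads; the fingertips stand 19 mm ahead of it and the grasp point (between the pads) is the TCP; z points along the fingers, y is the direction in which the jaws open and shut (so a half turn about z gives the same grasp; the last joint's range is limited). The gripper opens to 85 mm and grips with 20 to 120 N. Pads are 22 mm wide; open, the fingers measure 114 mm over their backs; the gripper's body (76 mm by 85 mm) begins 54 mm behind the grasp point. The pads swing forward as they close: fully open they stand 13 mm farther back than shut.
Start: joints at [-1.321, 0.383, 0.044, 1.598, -0.018, 1.161, -0.05], TCP at [0.222, 0.611, 0.25] pointing down, gripper open.
Joint ranges: [-2.61, 2.61], [-0.41, 2.15], [-1.48, 1.57], [0, 2.5], [-1.57, 4.71], [0.05, 1.97], [-2.85, 2.85]. Speed limits (rad/s): [2.79, 2.79, 3.14, 3.14, 3.14, 3.14, 3.14].

INTERFACE

Orientations are given as a unit quaternion [x, y, z, w].
In Python, from bench import move_ptp, movel, move_j, move_gripper, pause, inverse_kinematics, read_camera, camera_params, MotionError, sign_off, look_for, tip_of, read_time_s, read_qpos, read_joint_vel, read_effort, read_eef_pos, read_tcp_rot, read_ft_force, read_ft_torque, read_finger_gap gives the robot as it stands. Calls block until the motion is done:
- move_ptp(position, orientation): joint-space move of the TCP to a pose.
- movel(position, orientation=None, speed=0.15): straight line of the TCP; orientation=None keeps the orientation; speed is the mean speed in m/s.
- move_j(angles): joint-space move.
- move_gripper(opening, effort=None): finger opening in m; effort is the grip in N (None keeps the last); returns when the fingers have stopped.
- pause(seconds).
- inverse_kinematics(position, orientation): joint angles nearest the present ones, or None.
- read_camera(name): name is "scene" or "top" or "wrist"; returns the picture (384x512x3 uint8, red, green, blue); there is no depth.
- camera_params(name): a dict with "K" (3x3 intrinsics, pixels), "dist_coeffs" ([k1, k2, p1, p2, k3] as OpenCV has them; the pictures are not rectified), "camera_from_world" (4x4, takes a point from world to camera coordinates). Camera axes: x right, y down, z forward; pixel columns grow to the right and rows downward; lengths in m; the calibration is good to about 2 mm. A picture is of the moment at which its call begins: read the wrist's pose just before it. camera_params takes no time and is no camera call; for the wrist camera it gives the pose at the moment of the call.
A pose or a line that the arm cannot do raises MotionError and nothing moves.
- sign_off(): hands the job in, once; it reports no verdict.
Trained networks look in the newest picture that a camera, given by its name, has taken for a name from the list of things; names that differ only in an ending like _2 or _b are one class to them, and where a whole thing is asked for, a point or a joint stands for the part that bears it (a point fixed in the world has none). Each returns a list of dicts, best first, with "confidence" (0 to 1); they miss things now and then, are a little off and sometimes report something else, mostly with a low value. They report only what shows in the picture. A call takes as long as a camera call. They do not tell look-alikes from the thing itself.
- look_for(camera, name): "at" ([column, row] in pixels, amid what is visible of it).
- tip_of(camera, name): "at" ([column, row] in pixels: a listed point, or the origin of a listed thing).
Readings, each from a call of its own:
- read_time_s(): time.
- read_qpos(): joint angles.
- read_joint_vel(): joint speeds.
- read_effort(): joint torques, N m.
- read_eef_pos(): TCP position.
- read_tcp_rot(): TCP orientation.
- read_ft_force(): force on the tool from outside, world axes, zero at the start.
- read_ft_torque(): the same for the moment, N m.
- read_finger_gap(): finger opening in m.
Only numpy, scipy, OpenCV 4.12 (cv2) and the standard library are available. Lean on these libraries where they do the work, as an engineer would, in place of code of your own. Each camera call takes 0.05 s, during which the arm holds its last target.

TASK

Two microscope objectives stand loose on the bench, a long one and a short one. Stand each of them upright in the free part of the white tray that already holds an objective of the same length, between its rims. Set them down gently: do not drop them.

Things in the scene. Friction and masses are not known exactly. Their poses are not given: they have to be found in the camera images.
- long_objective_center (a point): Loose long microscope objective upright on the bench: round, steel, 75 mm tall, about 160 g. Foot flange 30 mm across (lowest 9 mm), straight barrel 28 mm across up to 64 mm, then a cone to a 16 mm nose; black band under the cone. Like the short one but for height. Point: on its axis, half-way up (37.5 mm above its foot); z to the nose.
- short_objective_center (a point): Loose short microscope objective upright on the bench: round, steel, 50 mm tall, about 110 g. Foot flange 30 mm across (lowest 9 mm), straight barrel 28 mm across up to 39 mm, then a cone to a 16 mm nose; black band under the cone. Like the long one but for height. Point: on its axis, half-way up (25 mm above its foot); z to the nose.
- long_row: Fixed white tray, 200 (x) by 76 mm (y); floor 4 mm thick, rim 3 mm wide, 10 mm high. A long objective, 75 mm tall, is fixed upright in it at x = +66 mm (top 79 mm above bench). Free floor: x -97 to +51, y -35 to +35 mm; middle near x = -35. Origin: centre of underside, at bench height; x along the tray, roughly away from the robot, z up. The trays are alike otherwise; either may be left or right.
- short_row: Fixed white tray, 200 (x) by 76 mm (y); floor 4 mm thick, rim 3 mm wide, 10 mm high. A short objective, 50 mm tall, is fixed upright in it at x = +66 mm (top 54 mm above bench). Free floor: x -97 to +51, y -35 to +35 mm; middle near x = -35. Origin: centre of underside, at bench height; x along the tray, roughly away from the robot, z up. The trays are alike otherwise; either may be left or right.
There are look-alikes about, which are no part of the job. What is shaped like the short_row but red is not meant.

How it is judged:
By the outcome, as a careful person would: the job done as asked, in the order asked, and still so for the second after the job is handed in, with the robot touching nothing.
It also fails if it takes over 59 s, if anything falls off the work surface, if the arm or the gripper's body presses on something with over 40 N, if the wrist force passes 120 N, or if a joint passes its speed limit or range.

## Working session

There is one attempt and no reset: what is moved stays moved. The work goes in short steps, each a Python script; the robot and the scene stay as the last script left them, time stands still between calls to the robot, and variables do not carry over. Pictures are saved under pics/ and viewed, and the job is handed in when it is done.

```bash
mkdir -p pics; ls; python3 - <<'E'
from bench import *
import cv2
for c in ("scene","top","wrist"):
    im=read_camera(c); cv2.imwrite(f"pics/{c}0.png",im[:,:,::-1])
    print(c,camera_params(c))
    for n in ("long_objective_center","short_objective_center","long_row","short_row"):
        f=lambda L:[([round(v) for v in d["at"]],round(d["confidence"],2)) for d in L]
        print(n,"look",f(look_for(c,n)),"tip",f(tip_of(c,n)))
print(read_time_s(),read_tcp_rot(),read_eef_pos())
E
```

```text
pics
scene {'K': array([[409.3126932 ,   0.        , 250.07895568],
       [  0.        , 409.3126932 , 190.00921005],
       [  0.        ,   0.        ,   1.        ]]), 'dist_coeffs': array([-0.15064092,  0.        ,  0.        ,  0.        ,  0.        ]), 'camera_from_world': array([[-0.26397059,  0.96448154,  0.00974094,  0.04095406],
       [ 0.7741002 ,  0.21786796, -0.59439249, -0.30285938],
       [-0.57540282, -0.14936167, -0.80411609,  1.70382664],
       [ 0.        ,  0.        ,  0.        ,  1.        ]])}
long_objective_center look [([248, 223], 0.27)] tip [([147, 197], 0.45)]
short_objective_center look [([193, 205], 0.41)] tip [([193, 203], 0.56)]
long_row look [([297, 236], 0.91), ([147, 198], 0.55)] tip [([299, 240], 0.93)]
short_row look [([248, 223], 0.78), ([367, 279], 0.75), ([156, 141], 0.69), ([208, 172], 0.59)] tip [([156, 141], 0.91), ([204, 168], 0.89), ([249, 225], 0.82), ([365, 278], 0.82)]
top {'K': array([[477.22787942,   0.        , 258.70843457],
       [  0.        , 477.22787942, 192.2446525 ],
       [  0.        ,   0.        ,   1.        ]]),
[... 903 characters left out ...]
 'dist_coeffs': array([-0.06410603,  0.        ,  0.        ,  0.        ,  0.        ]), 'camera_from_world': array([[ 3.40369415e-01,  9.40291578e-01, -6.40023377e-04,
        -6.50383878e-01],
       [ 8.95460215e-01, -3.23933413e-01,  3.05316470e-01,
        -4.08958279e-02],
       [ 2.86879181e-01, -1.04493504e-01, -9.52250725e-01,
         3.79795219e-01],
       [ 0.00000000e+00,  0.00000000e+00,  0.00000000e+00,
         1.00000000e+00]])}
long_objective_center look [] tip []
short_objective_center look [] tip []
long_row look [([101, 366], 0.65)] tip []
short_row look [] tip []
1.35 [ 1.72974772e-01  9.84926255e-01  2.62383022e-06 -7.57757806e-06] [0.22149084 0.61111246 0.25026067]
```

```bash
python3 - <<'E'
import cv2
for c in ("scene","top"):
    im=cv2.imread(f"pics/{c}0.png"); cv2.imwrite(f"pics/{c}0x.png",cv2.resize(im[60:360] if c=="scene" else im[60:330],None,fx=1.56,fy=1.56,interpolation=cv2.INTER_CUBIC))
E
```

```text
(no output)
```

View pics/scene0x.png

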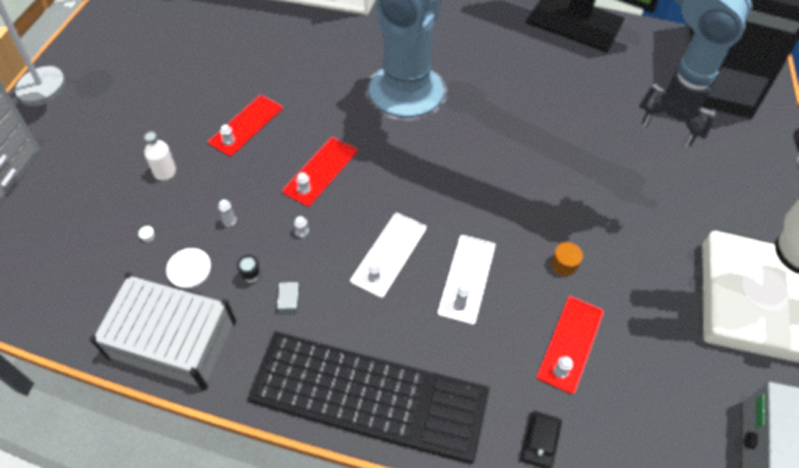

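View pics/top0x.png

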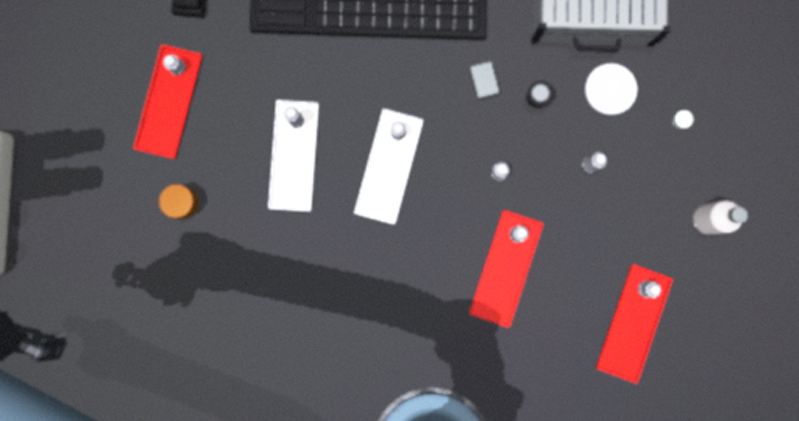

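View pics/wrist0.png

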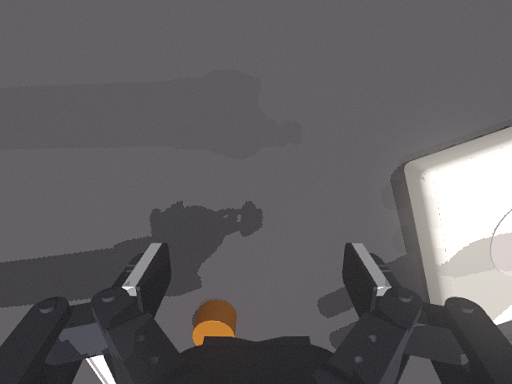

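```bash
cat > h.py <<'E'
import numpy as np, cv2
from bench import *
def ray(P,px):
    u=cv2.undistortPoints(np.array([[px]],float),P["K"],P["dist_coeffs"])[0,0]
    T=P["camera_from_world"];R=T[:3,:3];o=-R.T@T[:3,3];d=R.T@np.array([u[0],u[1],1]);return o,d/np.linalg.norm(d)
def tri(obs):
    A=np.zeros((3,3));b=np.zeros(3);L=[ray(P,p) for P,p in obs]
    for o,d in L:
        M=np.eye(3)-np.outer(d,d);A+=M;b+=M@o
    x=np.linalg.solve(A,b);return x,max(np.linalg.norm(np.cross(x-o,d)) for o,d in L)
def onz(P,px,z):
    o,d=ray(P,px);return o+d*(z-o[2])/d[2]
def proj(P,X):
    T=P["camera_from_world"];r=cv2.Rodrigues(T[:3,:3])[0]
    return cv2.projectPoints(np.array(X,float).reshape(-1,1,3),r,T[:3,3],P["K"],P["dist_coeffs"])[0][:,0]
E
python3 - <<'E'
from h import *
S,T=camera_params("scene"),camera_params("top")
for n,a,b in (("long c",(147,197),(381,168)),("short c",(193,203),(320,169)),("longrow",(299,240),(192,159)),("shortrow",(249,225),(250,168))):
    print(n,tri([(S,a),(T,b)]))
s=cv2.imread("pics/scene0.png");t=cv2.imread("pics/top0.png")
cv2.imwrite("pics/c1.png",np.hstack([cv2.resize(s[180:280,125:325],(600,300),interpolation=2)]))
cv2.imwrite("pics/c2.png",cv2.resize(t[115:205,165:405],(800,300),interpolation=2))
E
```

```text
long c (array([ 0.51436663, -0.28395494,  0.01524738]), np.float64(0.0027708967206620397))
short c (array([ 0.50480822, -0.10899914,  0.03293079]), np.float64(0.0008236215917223227))
longrow (array([ 0.52729771,  0.26524143, -0.00756955]), np.float64(0.006542077718738086))
shortrow (array([ 0.50799068,  0.09096076, -0.01782081]), np.float64(0.0018588807222323152))
```

View pics/c1.png

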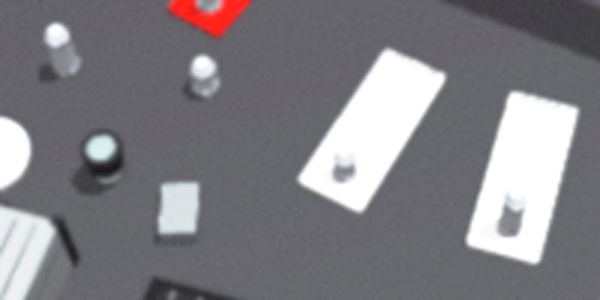

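View pics/c2.png

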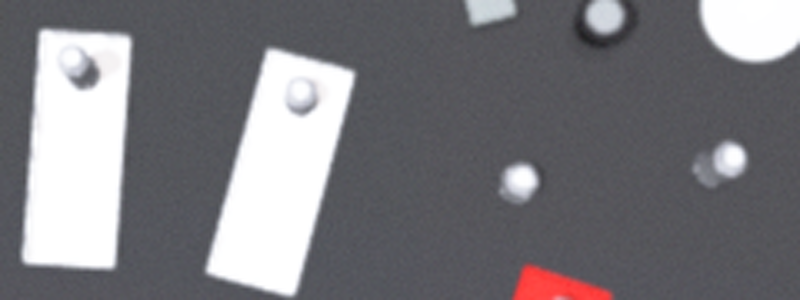

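```bash
python3 - <<'E'
from h import *
S,T=camera_params("scene"),camera_params("top")
for n,a,b in (("long nose",(144,190.7),(384.3,162.4)),("short nose",(192.7,200.7),(321,169)),("LR nose",(296.7,246),(187.5,133)),("SR nose",(240,232.7),(255.6,143.5))):
    print(n,tri([(S,a),(T,b)]))
for cam,P,L in (("top",T,((192,159),(250,168))),("scene",S,((299,230),(249,215)))):
    im=cv2.imread(f"pics/{cam}0.png"); m=(im.min(2)>190).astype(np.uint8)
    cs,_=cv2.findContours(m,0,2)
    for n,p in zip(("long_row","short_row"),L):
        c=[c for c in cs if cv2.contourArea(c)>500 and cv2.pointPolygonTest(c,(float(p[0]),float(p[1])),True)>-5][0]
        q=np.array([onz(P,x[0].astype(float),.010)[:2] for x in c]).astype(np.float32)
        r=cv2.minAreaRect(q*1000); print(cam,n,r)
E
```

```text
long nose (array([ 0.52351284, -0.28001106,  0.06625121]), np.float64(0.002312579323790895))
short nose (array([ 0.50330382, -0.10985194,  0.04440689]), np.float64(0.0012653245005269228))
LR nose (array([0.5904202 , 0.26691413, 0.06268878]), np.float64(0.0026299609155197292))
SR nose (array([0.57259261, 0.07707173, 0.0292227 ]), np.float64(0.0025398943796658283))
top long_row ((525.1561279296875, 268.6163635253906), (79.05597686767578, 202.17254638671875), 88.02392578125)
top short_row ((510.3795166015625, 92.3192138671875), (78.71831512451172, 202.50831604003906), 76.4554672241211)
scene long_row ((526.6085205078125, 270.4682922363281), (81.05427551269531, 206.46441650390625), 88.27184295654297)
scene short_row ((511.4761657714844, 94.70054626464844), (82.14627838134766, 205.9329833984375), 76.59981536865234)
```

```bash
python3 - <<'E'
from h import *
Q=[0,1,0,0]
print(inverse_kinematics([.5,-.11,.2],Q))
f=lambda L:[([round(float(v),1) for v in d["at"]],round(d["confidence"],2)) for d in L]
for i,p in enumerate(([.50,-.11,.22],[.52,-.28,.22])):
    move_ptp(p,Q); im=read_camera("wrist");P=camera_params("wrist");np.save(f"P{i}.npy",P,allow_pickle=True)
    cv2.imwrite(f"pics/w{i}.png",im[:,:,::-1])
    T=P["camera_from_world"];print(-T[:3,:3].T@T[:3,3])
    for n in ("long_objective_center","short_objective_center"): print(n,f(tip_of("wrist",n)))
print(read_time_s(),read_eef_pos(),read_ft_force())
a,b=cv2.imread("pics/w0.png"),cv2.imread("pics/w1.png");cv2.imwrite("pics/w01.png",cv2.resize(np.hstack([a,b]),(800,300)))
E
```

```text
[-0.64675191  0.23843329  0.88503203  2.00779096 -0.22008126  0.9923125
  1.91668007]
[ 0.4232254  -0.10902788  0.34342835]
long_objective_center [([96.6, 193.8], 0.58)]
short_objective_center [([255.9, 170.6], 0.81)]
[ 0.44334895 -0.27862278  0.3430243 ]
long_objective_center [([257.0, 174.5], 0.71)]
short_objective_center [([411.2, 153.2], 0.72)]
5.0917 [ 0.52083625 -0.27753801  0.21966582] [-0.17395322  0.30580901 -0.12511501]
```

View pics/w01.png

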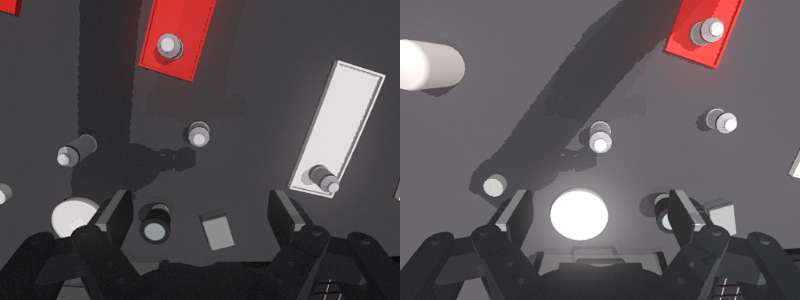

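```bash
python3 - <<'E'
from h import *
P0,P1=[np.load(f"P{i}.npy",allow_pickle=True).item() for i in (0,1)]
T=camera_params("top")
print("long",tri([(P0,(96.6,193.8)),(P1,(257,174.5))]),onz(P0,(96.6,193.8),.0375),onz(P1,(257,174.5),.0375),onz(T,(381,168),.0375))
print("short",tri([(P0,(255.9,170.6)),(P1,(411.2,153.2))]),onz(P0,(255.9,170.6),.025),onz(P1,(411.2,153.2),.025),onz(T,(320,169),.025))
print(read_eef_pos(),read_tcp_rot())
# overlay model: foot and nose centers
def ov(im,P,c,h):
    t=np.linspace(0,2*np.pi,60)
    for r,z in ((.015,0),(.008,h)):
        X=np.c_[c[0]+r*np.cos(t),c[1]+r*np.sin(t),0*t+z]; cv2.polylines(im,[np.round(proj(P,X)*16*3).astype(np.int32)],True,(0,255,0),1,16,4)
a=[]
L=onz(P1,(257,174.5),.0375);Sh=onz(P0,(255.9,170.6),.025)
for i,P in ((0,P0),(1,P1)):
    im=cv2.resize(cv2.imread(f"pics/w{i}.png"),None,fx=3,fy=3,interpolation=2)
    ov(im,P,L,.075);ov(im,P,Sh,.05)
    for c in (L,Sh):
        u,v=(proj(P,[c])[0]*3).astype(int);a.append(im[v-140:v+140,u-140:u+140])
cv2.imwrite("pics/ov.png",np.vstack([np.hstack(a[:2]),np.hstack(a[2:])]))
E
```

```text
long (array([ 0.52487325, -0.27716172,  0.04774204]), np.float64(0.0006791327308281543)) [ 0.52913067 -0.28300551  0.0375    ] [ 0.52697778 -0.27719691  0.0375    ] [ 0.51225362 -0.28090272  0.0375    ]
short (array([ 0.5061664 , -0.10920842,  0.02436384]), np.float64(0.0001878215203757956)) [ 0.50619344 -0.1091864   0.025     ] [ 0.5058516  -0.10959326  0.025     ] [ 0.50604924 -0.11085274  0.025     ]
[ 0.52083625 -0.27753801  0.21966582] [-1.81762689e-03  9.99997963e-01  8.76435046e-04 -4.83887734e-05]
```

View pics/ov.png

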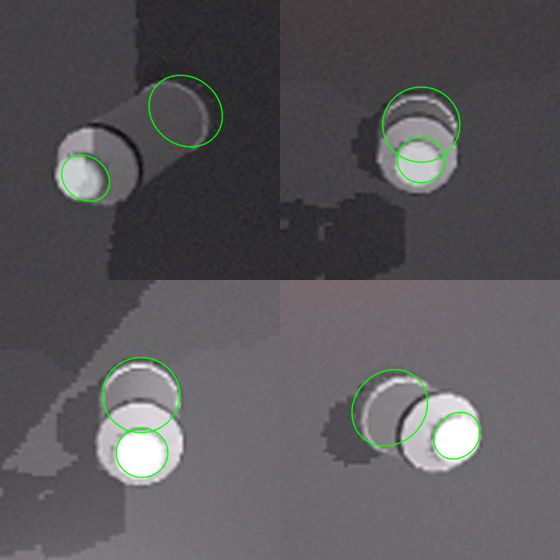

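```bash
cat >> h.py <<'E'
Q=[0,1,0,0]
def lower(z_expect,zmin):
    pause(.3); f0=read_ft_force()[2]; p=np.array(read_eef_pos()); cmd=p.copy()
    cmd[2]=z_expect+.003; movel(cmd,Q,speed=.05); pause(.3)
    f0=read_ft_force()[2]; print("pre",read_eef_pos(),f0)
    while cmd[2]>zmin:
        cmd[2]-=.0008; movel(cmd,Q,speed=.02); pause(.1)
        f=read_ft_force()[2]
        if f-f0>2: break
    print("contact",cmd[2],read_eef_pos(),f-f0)
E
python3 - <<'E'
from h import *
pause(.3);print(read_eef_pos())
x,y=.526,-.2785
movel([x,y,.13],Q,speed=.2)
movel([x,y,.047],Q,speed=.1);pause(.2)
print(read_eef_pos(),read_ft_force())
move_gripper(0.02,50);pause(.2)
print(read_finger_gap(),read_eef_pos(),read_ft_force())
movel([x,y,.07],Q,speed=.08);pause(.2)
print(read_finger_gap(),read_eef_pos(),read_ft_force(),read_time_s())
im=read_camera("wrist");cv2.imwrite("pics/g1.png",im[:,:,::-1])
E
```

```text
[ 0.52028428 -0.27921178  0.22006777]
[ 0.52656744 -0.27879338  0.04778224] [ 0.14972254  0.19366778 -0.17688002]
0.026833520290635633 [ 0.52613037 -0.27878005  0.04724516] [ 0.12489548 -0.40240426  1.61337052]
0.02696137315107981 [ 0.52569535 -0.27813295  0.0695928 ] [-0.67675585 -0.2741232  -1.11272119] 8.575
```

View pics/g1.png

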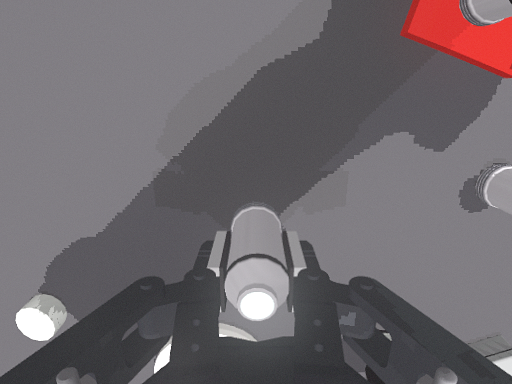

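```bash
python3 - <<'E'
from h import *
movel([.526,-.2785,.19],Q,speed=.2)
move_ptp([.491,.2705,.19],Q);pause(.3)
print(read_eef_pos(),read_finger_gap(),read_time_s())
im=read_camera("wrist");P=camera_params("wrist")
for c,r,s in (((.526,.2695),-2,"L"),((.511,.0935),-13.5,"S")):
    a=np.radians(r);R=np.array([[np.cos(a),-np.sin(a)],[np.sin(a),np.cos(a)]])
    X=[(*(R@np.array(v)+c),.010) for v in ((-.1,-.038),(-.1,.038),(.1,.038),(.1,-.038))]
    im=im.copy();cv2.polylines(im,[np.round(proj(P,X)*16).astype(np.int32)],True,(0,255,0),1,16,4)
cv2.imwrite("pics/p1.png",cv2.resize(im[:,:,::-1],(800,600)))
E
```

```text
[0.49135277 0.26984116 0.19003475] 0.026968831919922137 11.6583
```

View pics/p1.png

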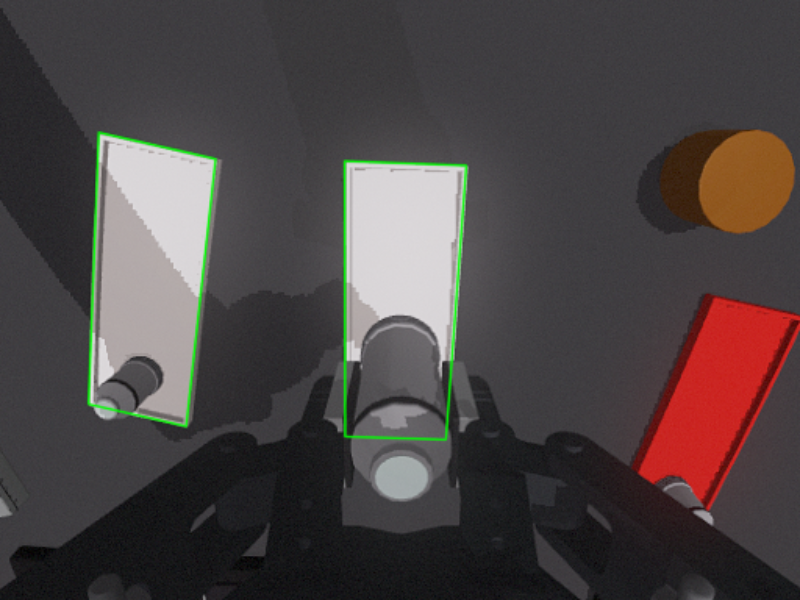

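```bash
python3 - <<'E'
from h import *
P=camera_params("wrist")
print("wrist short tray: foot,54,79",proj(P,[(.5752,.0781,.004),(.5752,.0781,.054),(.5752,.0781,.079)])*800/512)
for c in("scene","top"):
    P=camera_params(c);print(c,"S",proj(P,[(.5752,.0781,.054),(.5752,.0781,.079)]).round(1).tolist(),"L",proj(P,[(.592,.2672,.054),(.592,.2672,.079)]).round(1).tolist())
E
```

```text
wrist short tray: foot,54,79 [[142.562494   371.96475878]
 [103.91452315 407.40264917]
 [ 80.23632931 429.28215249]]
scene S [[239.2, 229.5], [239.1, 225.4]] L [[295.6, 247.8], [296.4, 243.9]]
top S [[254.4, 141.2], [254.4, 139.5]] L [[186.9, 133.2], [185.6, 131.4]]
```

```bash
python3 - <<'E'
from h import *
movel([.491,.2705,.075],Q,speed=.12)
lower(.0512,.0485)
move_gripper(.05);pause(.2)
p=read_eef_pos();print(read_ft_force(),p)
movel([p[0],p[1],.13],Q,speed=.12);print(read_time_s())
im=read_camera("wrist");cv2.imwrite("pics/p2.png",im[:,:,::-1])
E
```

```text
pre [0.49150132 0.27091034 0.05446309] -0.9846229045970731
contact 0.051 [0.49151386 0.2708852  0.05123207] 2.0483666445091577
[-0.51492081 -0.0457922  -0.36831535] [0.49130665 0.27080112 0.05096439]
16.7417
```

View pics/p2.png

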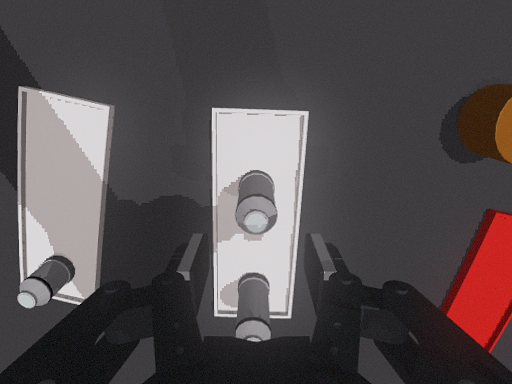

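```bash
python3 - <<'E'
from h import *
movel([.491,.2705,.19],Q,speed=.2)
move_gripper(.07)
x,y=.506,-.1095
move_ptp([x,y,.13],Q)
movel([x,y,.031],Q,speed=.1);pause(.2)
print(read_eef_pos(),read_ft_force())
move_gripper(0.02,50);pause(.2)
p=read_eef_pos();print(read_finger_gap(),p,read_ft_force())
movel([x,y,.06],Q,speed=.08);pause(.2)
print(read_finger_gap(),read_eef_pos(),read_ft_force(),read_time_s())
im=read_camera("wrist");cv2.imwrite("pics/g2.png",im[:,:,::-1])
E
```

```text
[ 0.50651683 -0.10947824  0.03156217] [-0.23356285 -0.27771552  0.90391073]
0.026159076163129288 [ 0.50631624 -0.10965704  0.03131837] [-0.88611809  1.10774657  5.10428039]
0.02635304404306945 [ 0.5055656  -0.10932042  0.05957823] [ 0.88736077  0.84158906 -2.52624759] 21.725
```

View pics/g2.png

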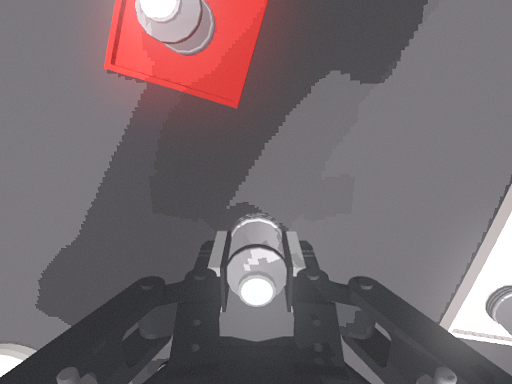

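```bash
python3 - <<'E'
from h import *
movel([.506,-.1095,.19],Q,speed=.2)
move_ptp([.477,.1017,.19],Q);print(read_finger_gap())
movel([.477,.1017,.07],Q,speed=.12)
lower(.0353,.0325)
move_gripper(.05);pause(.2)
p=read_eef_pos();print(read_ft_force(),p)
movel([p[0],p[1],.15],Q,speed=.12);print(read_time_s())
im=read_camera("wrist");cv2.imwrite("pics/p3.png",im[:,:,::-1])
for c in("scene","top"):cv2.imwrite(f"pics/{c}9.png",read_camera(c)[:,:,::-1])
s=cv2.imread("pics/scene9.png");t=cv2.imread("pics/top9.png");w=cv2.imread("pics/p3.png")
cv2.imwrite("pics/e.png",np.vstack([np.hstack([cv2.resize(s[165:290,200:360],(400,300)),cv2.resize(t[105:225,150:310],(400,300))]),cv2.resize(w,(400,300)).repeat(2,1)[:, :800]]))
E
```

```text
0.026085812621134637
pre [0.47744713 0.10207482 0.03854011] -2.172521536407891
contact 0.03509999999999999 [0.47742253 0.10197566 0.03533134] 4.7949312078554325
[0.13895936 0.61579214 0.82031307] [0.47723387 0.10197362 0.03507313]
29.025
```

View pics/p3.png

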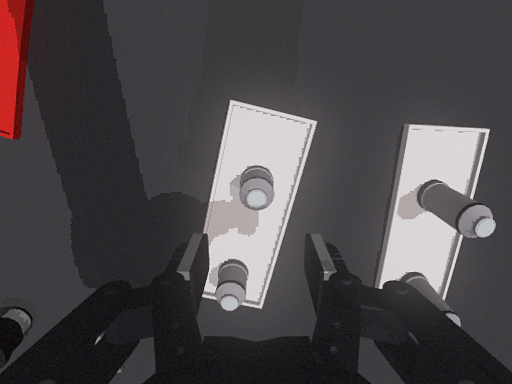

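View pics/e.png

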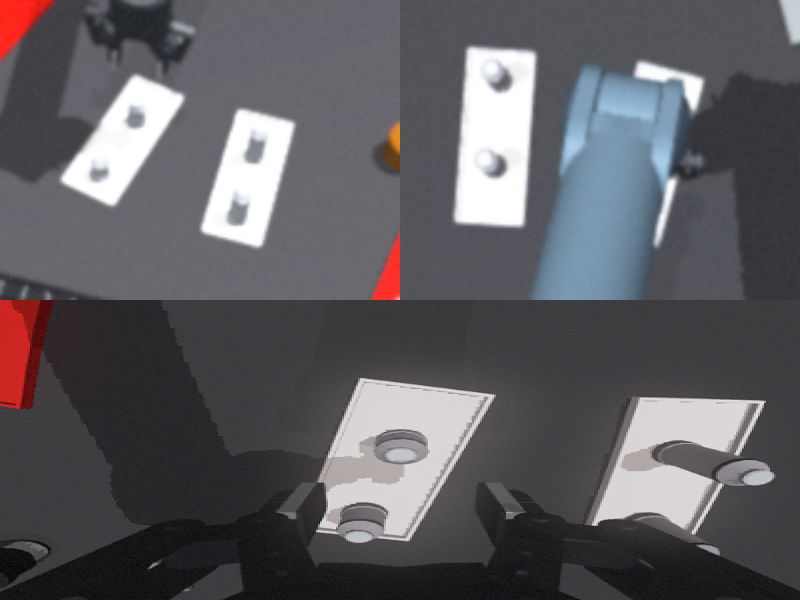

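Wrist view: the short objective stands at (256,187) and the long one at about (455,205). Both are upright in the white trays, each beside one of the same length. The gripper is clear, so I'm handing in.

```bash
python3 - <<'E'
from h import *
p=read_eef_pos();movel([p[0],p[1],.2],Q,speed=.15);pause(.3);print(read_time_s());print(sign_off())
E
```

```text
29.9583
the job is handed in; nothing more can be done
None
```

Both objectives are standing upright in the free part of the matching white tray: the long one beside the fixed long objective, the short one beside the fixed short one. I handed in at about 30 s, with the gripper open and raised clear.

- **Set-down:** I lowered each one in small guarded steps until it touched. Contact was about 2 N for the long and about 5 N for the short, both at the height expected for the 4 mm tray floor.
- **Last checks:** The final wrist and scene pictures show both upright between the rims, at about (0.491, 0.271) m for the long and (0.477, 0.102) m for the short. The top camera could only confirm the long one, because the arm hid the short one.
- **Disagreements in measurement:**
  - The networks' mid-point for the long objective came out at 48 mm instead of 37.5 mm. The top camera's position for it was about 14 mm off the wrist camera's.
  - My hand-picked nose heights from the scene and top pictures were all low. The worst was 29 mm instead of 54 mm, for the objective fixed in the short tray.
  - I settled the loose objectives' positions and heights, and which white tray is the short one, by drawing or projecting the known shapes onto the wrist pictures. These agreed to about 2 mm.
- **Force note:** The wrist force rose to about 5 N while I closed on the short objective, well under the limits.

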